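# Draw out the locked dish drawer of a bench reader

### The arm

A 6-joint arm with a two-finger parallel gripper is mounted at the origin on a cart in front of the work surface, level with it; the furniture and walls round the work are solid. World frame = base frame: x ahead of the robot, y to its left, z up, the work surface at z = 0. Lengths are in mm, angles in rad, forces in N, time in s.
With the tool pointing down it reaches from about 250 to 725 mm from the base axis. Payload 4 kg.
Tool frame: the origin (TCP) lies midway between the tips of the shut fingers; the grasp point (between the pads) lies arm.grasp_offset behind it (arm.grasp_offset is the distance from the TCP to the grasp point, in mm); z points along the fingers, y is the line along which they close (so a half turn about z gives the same grasp; the last joint's range is limited). The gripper opens to 85 mm and grips with 20 to 120 N. Pads are 22 mm wide; open, the fingers measure 114 mm over their backs; the gripper's body (76 mm by 85 mm) begins 54 mm behind the grasp point. The pads swing forward as they close: fully open they stand 13 mm farther back than shut.
Start: joints at [-1.211, 0.241, 0.005, 1.335, 0, 1.571], TCP at [176.042, -467.984, 231.306] pointing down, gripper open.
Joint ranges: [-2.72, 2.72], [-1.05, 1.87], [-1.09, 1.28], [-1.99, 2.15], [-1.42, 1.44], [-3.14, 3.14]. Speed limits (rad/s): [2.79, 2.79, 3.14, 3.14, 3.14, 3.14].

### API

Orientations are given as a unit quaternion [x, y, z, w].
In Python, from bench import arm gives the robot as it stands.
- The arm moves only by the tool apply_moves, never from a script. Its argument "rows" is a list of rows, each an object with "dp": the shift along the tool's x, y, z scaled (see below), a list of three; "twist": the turn, a rotation vector about the tool's x, y, z scaled (see below), a list of three; "hand": the finger opening in mm, from 0 to 85.4. A call has 1 to 8 rows; each row shifts and turns the commanded pose from where the row before left it, along the tool's axes as they then stand; what a row does not reach is not made up. The controller multiplies each number of a shift by 0.5 m and each number of a turn by 30 degrees. A row lasts 1/8 s, in which the tool goes at most 62.5 mm and 10.7 degrees, less where a joint would pass 70% of its speed; a pose out of reach is approached as far as the arm can. A call with a number of a shift or a turn outside -1 to 1 is refused whole. A call with a gripper value outside its range is refused whole. The fingers move at their own pace and stop on an object; "newtons" is the grip in N (left out, the last holds). Time passes only in rows, so rows that do not move let the fingers close. It gives the time, the measured TCP pose, the force, the opening and the grip force at its end, in the units of the state.
- arm.state(): the state, without advancing time (a new reading comes with each control period).
- arm.read_camera(name): name is "scene" or "side" or "wrist"; returns (picture, depth): 420x560x3 uint8, red, green, blue; 420x560 float32, mm along the optical axis (not along the pixel's ray), 0 where there is no reading.
- arm.get_calibration(name): a dict with "fx", "fy", "cx", "cy" (pixels), "k1" (the pictures are not rectified: a ray, as slopes to the right and down, at radius r is drawn at 1 + k1 r^2 times it, then the intrinsics apply), "world_from_camera" (4x4, takes a point from camera to world coordinates); the wrist camera has in their place "tool_from_camera" (4x4, takes a point from camera to tool coordinates, whose origin is the TCP and whose axes are the flange's). Camera axes: x right, y up, looking along -z (the intrinsics and any distortion apply to the point x, -y, -z); pixel columns grow to the right and rows downward; lengths in mm; the calibration is good to about 2 mm. A picture is of the moment at which its call begins: read the wrist's pose just before it. get_calibration takes no time and is no camera call.
- arm.sign_off(): hands the job in; it is judged then, once.
The state is a dict: "t": time; "qpos": joint angles; "joint_velocities": joint speeds; "effort": joint torques, N m; "tcp_pos": TCP position; "tcp_rot": TCP orientation; "force": force on the tool from outside, world axes, zero at the start; "torque": the same for the moment, N m; "opening": finger opening in mm; "finger_force": force on a finger pad.
Only numpy, scipy, OpenCV 4.12 (cv2) and the standard library are available. Lean on these libraries where they do the work, as an engineer would, in place of code of your own. Each camera call takes 0.05 s, during which the arm holds its last target. There are 200 camera calls.

### The job

The reading is finished and the culture dish has to come out of the low white reader: push the red tab of its slide bolt outward to unlock the drawer, then hook a fingertip behind the drawer's upright front lip and draw it out to its stop, with the dish still lying in its seat. Before the drawer moves, slide the black box that stands in its way along the worktop to the left or right, well clear of the drawer's whole width. Grasp, pinch or lift nothing, and leave the other things on the worktop where they stand.

Things in the scene. Friction and masses are not known exactly. Their poses are not given: they have to be found in the camera images.
- reader: the reader: low white instrument, 120 (x) x 210 (y) x 72 mm high, fixed to the worktop. Origin: on the worktop, on its middle line (front face at x = -70, back at +50 mm); x points to its back, y to its left seen from the robot, z up. The grey drawer (110 mm wide, y from -55 to +55 mm) comes out along -x, just above the worktop, and would strike whatever stands there.
- drawer (a joint): how far the drawer is drawn out, m: 0 shut, 0.09 at its stop. About 2 to 3 N draw it and it stays where it is left. While the bolt is in, it is locked (only 2 to 4 mm of play).
- lip (a point): middle of the top edge of the rear face of the drawer's upright front lip, 54 mm above the worktop. The lip is 110 mm wide and 10 mm thick (the 10 mm in front of this point), and moves with the drawer. The finger pulls on its rear face. Its front face carries a blue panel with a white label, not to be pressed (no pinching).
- bolt (a joint): how far the slide bolt is drawn, m: 0 fully in (locked), 0.018 fully out at its stop; the drawer is free from about 0.014. It moves to the reader's right (its -y), takes about 2 N and stays where it is left.
- bolt_tab (a point): top centre of the red thumb tab of the bolt (14 mm along the reader's x, 9 mm along y, standing from 31 to 60 mm above the worktop); at the reader's x = -95 mm, y = -70 mm when fully in. Pushed on its inner (+y) face, from the well over the apron.
- seat (a point): centre of the floor of the round seat in the drawer (65 mm across, 4 mm deep), 94 mm behind the lip's rear face; moves with the drawer, inside the housing when shut.
- dish: cream culture dish with lid, 62 mm across, about 10 mm high, loose in the drawer's seat, inside the housing until the drawer is drawn. Origin: centre of its underside.
- black_box: black box with a label, 47 (x) x 63 (y) x 30 mm high, 0.07 to 0.14 kg, standing on the worktop in front of the drawer. Origin: centre of its underside, z up. It is clear of the drawer when its centre is more than 100 mm to the left or right of the drawer's middle line.
- brown_dropper: bystander: brown bottle with black cap, 32 mm across, 69 mm high. Origin: centre of its underside, as for all bystanders.
- green_dropper: bystander: white bottle with green cap, 32 mm across, 69 mm high.
- beaker: bystander: small beaker with blue content, 40 mm across, 43 mm high.
- red_dish: bystander: red culture dish, 62 mm across, about 10 mm high.
- tip_box: bystander: blue box of yellow pipette tips, 72 x 120 x 69 mm.
- timer: bystander: white bench timer, 64 x 64 x 19 mm.
- well (a point): centre of the floor of the drawer's well: the drawer's front part stands out of the housing even when shut, an open well 55 mm long (reader's x) between housing and lip where closed fingers fit from above; its floor is 20 mm above the worktop. Moves with the drawer. At its right end the steel bolt lies over the floor's edge (from y = -42 mm outward), reaching up to 35 mm above the worktop.
Things that resemble listed ones, but are neither listed nor needed, are in the scene too. What is shaped like the black_box but orange is not meant.

How it is judged (in metres and radians):
On the way, in this order (a step that is already met when the one before it is completed fails the run):
1. the black box is out of the drawer's way, the drawer still shut ((y of black_box in the frame of reader above 0.1 m or y of black_box in the frame of reader below -0.1 m) and value of joint drawer below 0.006 m), for 0.1 s.
2. the drawer is drawn out to its stop (value of joint drawer above 0.083 m), for 0.1 s.
At the end, for the whole second after the job is handed in: The drawer is drawn out to within 7 mm of its 90 mm stop, the bolt is drawn (more than 12 mm), the dish lies flat in its seat (centre within 6 mm), and the black box stands at rest on the worktop with its centre more than 100 mm to one side of the drawer's middle line (value of joint drawer above 0.083 m and value of joint bolt above 0.012 m and horizontal distance between dish and seat below 0.006 m and z of dish in the frame of seat below 0.003 m and (y of black_box in the frame of reader above 0.1 m or y of black_box in the frame of reader below -0.1 m) and height (world z) of black_box between -0.005 and 0.005 m and angle between black_box's own z axis and vertical below 0.1 rad and linear speed of black_box below 0.02 m/s); the robot touches nothing.
It fails at once if the black box was lifted or tipped instead of slid (height (world z) of black_box above 0.012 m or angle between black_box's own z axis and vertical above 0.35 rad).
It fails at once if the lip was pinched, or pressed on its front panel (contact force between the fingers and drawer_panel above 8 N).
It fails at once if the dish was lifted or jolted out of its seat (z of dish in the frame of seat above 0.008 m or horizontal distance between dish and seat above 0.012 m).
It fails at once if a bystander was disturbed (distance of any of brown_dropper, green_dropper, beaker, red_dish, tip_box, timer from where it was at the start of the episode above 0.02 m).
It also fails if it takes over 48 s, if anything falls off the work surface, if the arm or the gripper's body presses on something with over 40 N, if the wrist force passes 120 N, or if a joint passes its speed limit or range.

## Working session

There is one attempt and no reset: what is moved stays moved. The work goes in short steps, Python scripts to look and compute and a tool call to move; the robot and the scene stay as the last step left them, time stands still between calls to the robot, and variables do not carry over. Pictures are saved under pics/ and viewed, at most 10 in all, crops included, and the job is handed in when it is done.

Besides the shell and the picture viewer there is one more tool, called after "Emit:" as name([rows], argument=value, ...), one row to a line, values as JSON. apply_moves: Moves the arm, as the interface text tells. Shifts and turns lie within -1 to 1; 1 stands for 0.5 m of shift or 30 degrees of turn. Its arguments: {"type":"object","properties":{"rows":{"type":"array","items":{"type":"object","properties":{"dp":{"type":"array","items":{"type":"number"}},"twist":{"type":"array","items":{"type":"number"}},"hand":{"type":"number"}}}},"newtons":{"type":"number"}},"required":["rows"]}

```bash
mkdir -p pics; cat > h.py <<'E'
import numpy as np, cv2
from bench import arm
from scipy.spatial.transform import Rotation as R
def grab(n):
    s=arm.state(); im,d=arm.read_camera(n); c=arm.get_calibration(n)
    if n=='wrist':
        T=np.eye(4);T[:3,:3]=R.from_quat(s['tcp_rot']).as_matrix();T[:3,3]=s['tcp_pos'];M=T@c['tool_from_camera']
    else: M=np.array(c['world_from_camera'])
    np.savez(n+'.npz',im=im,d=d,M=M,K=[c['fx'],c['fy'],c['cx'],c['cy'],c['k1']])
    return im,d
def pt(n,u,v,z=None):
    """world point of pixel: by depth, or on plane z"""
    f=np.load(n+'.npz');fx,fy,cx,cy,k=f['K'];M=f['M']
    a=np.array([(u-cx)/fx,(v-cy)/fy]);b=a.copy()
    for _ in range(20): b=a/(1+k*(b@b))
    r=np.array([b[0],-b[1],-1])
    if z is None:
        w=f['d'][int(v)-1:int(v)+2,int(u)-1:int(u)+2];r=r*np.median(w)
        return M[:3,:3]@r+M[:3,3]
    r=M[:3,:3]@r;return M[:3,3]+r*(z-M[2,3])/r[2]
def save(im,p,crop=None,s=1):
    if crop: im=im[crop[1]:crop[3],crop[0]:crop[2]]
    cv2.imwrite('pics/'+p,cv2.resize(im[:,:,::-1],None,fx=s,fy=s,interpolation=cv2.INTER_CUBIC))
E
python3 - <<'E'
from h import *
for n in('scene','side'):
    im,d=grab(n);save(im,n+'.png',s=1.4)
s=arm.state();print(s);print(arm.grasp_offset)
E
```

```text
{'t': 0.1, 'qpos': array([-1.21101958e+00,  2.41348594e-01,  3.85808468e-03,  1.33520912e+00,
       -2.77539291e-06,  1.57076911e+00]), 'joint_velocities': array([ 0.00196394,  0.00030402,  0.00239282,  0.00025398,  0.00182899,
       -0.00121734]), 'effort': array([ 4.94917385e-04, -3.73137939e+01,  2.53010058e+01,  1.08924220e-02,
        5.13946006e-06,  8.79662167e-06]), 'tcp_pos': array([ 175.83118583, -467.45454475,  230.49618404]), 'tcp_rot': array([ 9.83860791e-01,  1.78933057e-01, -1.71621456e-04, -9.36047430e-04]), 'force': array([ 0.06879416,  1.48757497, -0.98887195]), 'torque': array([-0.00745439,  0.02418077,  0.01204947]), 'finger_force': 0.0, 'opening': 85.1522731166345}
18.700000000000003
```

View pics/scene.png

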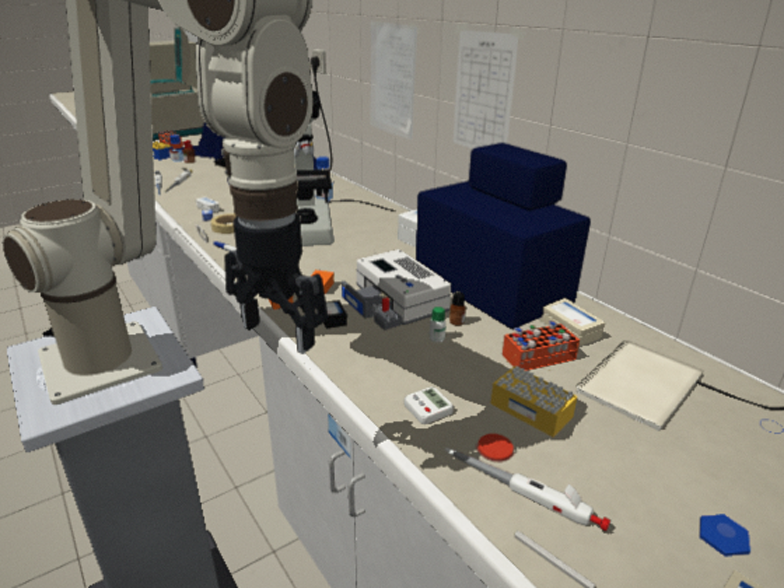

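View pics/side.png

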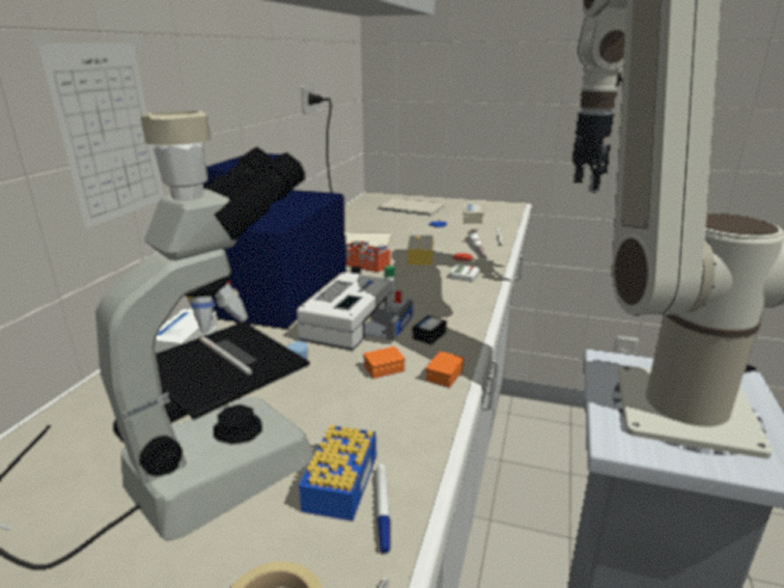

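The scene picture shows the white reader at about (405,285), the red tab at (386,303), and the droppers at (438,325) and (457,308). In the side picture the black box is at (430,329), with orange decoys at (384,362) and (445,369). Only the black one fits the description. Next I'll measure.

```bash
python3 - <<'E'
from h import *
for n,l in {'side':dict(black=(430,324),or1=(384,356),or2=(445,363),beaker=(298,348),tab=(398,292),lipL=(396,334),lipR=(411,303),hl=(299,315),hr=(330,277),hfl=(356,325),hfr=(388,283),timer=(465,272)),'scene':dict(green=(439,312),brown=(458,297),tab=(386,297),hbl=(358,258),hfr=(397,296),hbr=(450,285),hbl2=(378,248),timer=(428,403))}.items():
    for k,(u,v) in l.items(): print(n,k,pt(n,u/1.4,v/1.4).round(0))
E
```

```text
side black [ 447. -116.   29.]
side or1 [496.  29.  30.]
side or2 [388.  21.  29.]
side beaker [662.  35.  22.]
side tab [ 534. -189.   57.]
side lipL [502. -64.  25.]
side lipR [ 496. -155.   52.]
side hl [686. -24.  59.]
side hr [ 718. -251.   46.]
side hfl [570. -28.  52.]
side hfr [ 561. -202.   69.]
side timer [ 433. -444.   17.]
scene green [ 585. -304.   67.]
scene brown [ 656. -280.   68.]
scene tab [ 541. -185.   60.]
scene hbl [660. 112.   3.]
scene hfr [ 562. -196.   61.]
scene hbr [ 676. -231.   68.]
scene hbl2 [740. 136.   2.]
scene timer [ 436. -460.   16.]
```

```bash
cat >> h.py <<'E'
def plan(target,yaw=None,rows=None):
    """tool x axis yaw (deg), tool down. prints total dp units (current tool frame) and twist"""
    s=arm.state();Rm=R.from_quat(s['tcp_rot']);d=Rm.inv().apply(np.array(target)-s['tcp_pos'])
    print('pos',s['tcp_pos'].round(1),'d',d.round(1),'dp',(d/500).round(3),'minrows',np.linalg.norm(d)/62.5)
    if yaw is not None:
        G=R.from_euler('z',yaw,degrees=True)*R.from_rotvec([np.pi,0,0])
        print('twist/30deg',(np.degrees((Rm.inv()*G).as_rotvec())/30).round(3))
E
python3 - <<'E'
from h import *
print(arm.get_calibration('wrist'))
plan([400,-130,330],0)
E
```

```text
{'fx': 353.3417437196392, 'fy': 353.3417437196392, 'cx': 278.452428913077, 'cy': 210.58026676985682, 'k1': -0.0610336726559932, 'tool_from_camera': array([[ 2.42209501e-04,  9.58729534e-01,  2.84319577e-01,
         7.18152385e+01],
       [ 9.99999731e-01, -3.53986816e-05, -7.32526674e-04,
         3.05069732e-01],
       [-6.92230419e-04,  2.84319678e-01, -9.58729285e-01,
        -1.43306352e+02],
       [ 0.00000000e+00,  0.00000000e+00,  0.00000000e+00,
         1.00000000e+00]])}
pos [ 175.8 -467.5  230.5] d [ 328.6 -237.1  -99.1] dp [ 0.657 -0.474 -0.198] minrows 6.674670667598443
twist/30deg [-0.004  0.001  0.687]
```

Emit:
apply_moves([
  {"dp": [0.0,0,-0.1],"hand": 0},
  {"dp": [0.0,0,-0.1],"hand": 0},
  {"dp": [0.1,-0.05,0],"hand": 0},
  {"dp": [0.1,-0.05,0],"hand": 0},
  {"dp": [0.1,-0.05,0],"hand": 0},
  {"dp": [0.1,-0.05,0],"hand": 0},
  {"dp": [0.1,-0.05,0],"hand": 0},
  {"dp": [0.1,-0.05,0],"hand": 0},
])

```text
invalid input at $.rows[0]: expected keys dp, twist, hand
```

```bash
python3 - <<'E'
from h import *
plan([520,-140,330],0)
E
```

```text
pos [ 175.8 -467.5  230.5] d [ 437.4 -185.5  -99.2] dp [ 0.875 -0.371 -0.198] minrows 7.765847873517699
twist/30deg [-0.004  0.001  0.687]
```

Emit:
apply_moves([
  {"dp": [0.0,0,-0.1],"twist": [0,0,0],"hand": 0},
  {"dp": [0.0,0,-0.1],"twist": [0,0,0],"hand": 0},
  {"dp": [0.1,-0.05,0],"twist": [0,0,0],"hand": 0},
  {"dp": [0.1,-0.05,0],"twist": [0,0,0],"hand": 0},
  {"dp": [0.1,-0.05,0],"twist": [0,0,0],"hand": 0},
  {"dp": [0.1,-0.05,0],"twist": [0,0,0],"hand": 0},
  {"dp": [0.1,-0.05,0],"twist": [0,0,0],"hand": 0},
  {"dp": [0.1,-0.05,0],"twist": [0,0,0],"hand": 0},
])

```text
t: 1.1
tcp_pos: [404.8, -220.4, 331.0]
tcp_rot: [0.984, 0.179, -0.0, -0.0]
force: [0.2, -0.1, 0.3]
opening: -0.3
finger_force: 0.0
```

```bash
python3 - <<'E'
from h import *
plan([520,-140,330],0)
E
```

```text
pos [ 404.8 -220.4  331. ] d [136.1 -34.7   0.9] dp [ 0.272 -0.069  0.002] minrows 2.2474496240803243
twist/30deg [-0.     0.001  0.687]
```

Emit:
apply_moves([
  {"dp": [0.09,-0.023,0],"twist": [0,0,0],"hand": 0},
  {"dp": [0.09,-0.023,0],"twist": [0,0,0],"hand": 0},
  {"dp": [0.09,-0.023,0],"twist": [0,0,0],"hand": 0},
  {"dp": [0,0,0],"twist": [0,0,0.345],"hand": 0},
  {"dp": [0,0,0],"twist": [0,0,0.342],"hand": 0},
  {"dp": [0,0,0],"twist": [0,0,0],"hand": 0},
])

```text
t: 1.85
tcp_pos: [518.1, -141.9, 330.6]
tcp_rot: [1.0, 0.001, -0.001, -0.0]
force: [0.3, -0.5, 0.6]
opening: -0.3
finger_force: 0.0
```

```bash
python3 - <<'E'
from h import *
im,d=grab('wrist');save(im,'w1.png',s=1.4);plan([520,-140,330],0)
E
```

```text
pos [ 518.1 -142.   330.8] d [ 2.  -2.   0.8] dp [ 0.004 -0.004  0.002] minrows 0.04705707504905098
twist/30deg [-0.001  0.002  0.006]
```

View pics/w1.png

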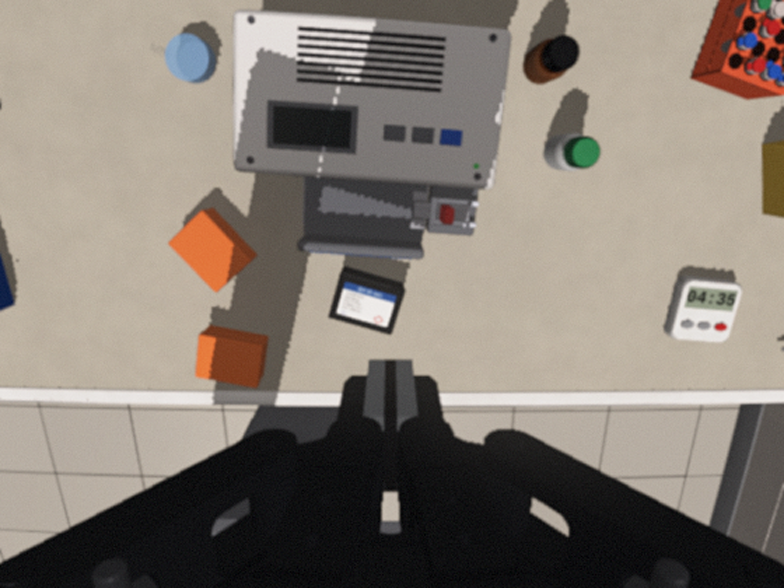

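The wrist view shows the black box at (368,300), turned by about 13 degrees. The lip runs from (300,243) to (423,253), the red tab is at (447,213), and the well lies between the lip and the housing. The orange boxes at (212,248) and (232,356) are decoys. One enlarged crop will confirm this.

```bash
python3 - <<'E'
from h import *
im=np.load('wrist.npz')['im'];save(im,'w1c.png',(200,110,360,240),5)
E
```

```text
(no output)
```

View pics/w1c.png

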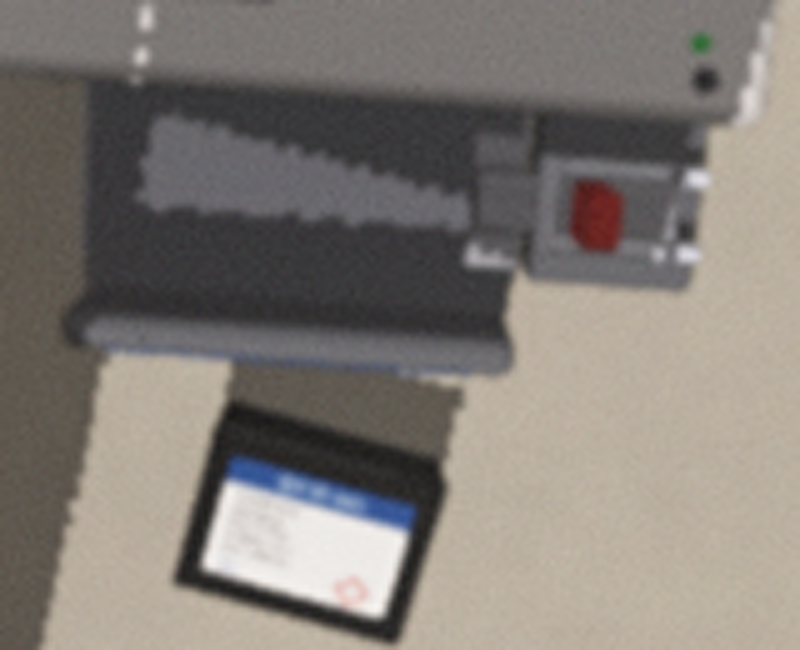

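```bash
python3 - <<'E'
from h import *
P=lambda u,v,z=None: pt('wrist',200+u/5,110+v/5,z).round(1)
print('label',[P(*a,30) for a in[(232,457),(415,505),(385,620),(200,570)]])
print('box top d',P(308,538))
print('tab',P(605,215),P(605,225),P(585,205))
L=[P(90,330,54),P(510,358,54)];print('lip',P(290,340),*L)
fr=[pt('wrist',a/1.4,b/1.4,72).round(1) for a,b in[(237,168),(487,187),(236,12),(509,32)]];print('housing',fr, pt('wrist',270,100))
print('well floor',P(300,190),P(200,250),P(400,150))
for a in [(212,248),(232,356)]: print('orange',pt('wrist',a[0]/1.4,a[1]/1.4))
# red pixels in 3D
f=np.load('wrist.npz');im=f['im'].astype(int);sub=[(u,v) for v in range(140,165) for u in range(308,330) if im[v,u,0]>im[v,u,1]+50]
Q=np.array([pt('wrist',u,v) for u,v in sub]);T=Q[Q[:,2]>57];print(len(Q),len(T),T.min(0),T.max(0),T.mean(0))
E
```

```text
label [array([ 470.5, -100.9,   30. ]), array([ 457.6, -148.7,   30. ]), array([ 425.4, -140.8,   30. ]), array([439.4, -91.7,  30. ])]
box top d [ 449.2 -120.6   32.7]
tab [ 537.4 -192.2   59.8] [ 535.  -192.3   59.8] [ 539.7 -187.4   60. ]
lip [ 506.3 -117.9   54.4] [508.6 -69.6  54. ] [ 502.  -171.1   54. ]
housing [array([575.5, -20.9,  72. ]), array([ 560.8, -220.1,   72. ]), array([689.1, -28. ,  72. ]), array([ 675.4, -230.9,   72. ])] [ 596.52049125 -133.09670404   73.17764916]
well floor [ 538.5 -119.    20.9] [523.1 -93.1  20.7] [ 548.5 -144.4   20.2]
orange [502.74321006  20.27601237  31.20572158]
orange [395.63427102  11.33286655  31.08432521]
95 82 [ 530.31593565 -194.73441226   57.06844973] [ 542.97968944 -186.52472391   60.85700096] [ 536.91993739 -190.61439955   59.50803699]
```

The crop confirms the black box by its label, with no orange, at about (449,-120) with yaw -15°. The reader's yaw is about -4° and its origin about (637,-127). I'll push the box right, where the space is free.

```bash
python3 - <<'E'
from h import *
plan([465,-62,330],-15)
E
```

```text
pos [ 518.1 -142.   330.8] d [-52.8 -80.2   0.9] dp [-0.106 -0.16   0.002] minrows 1.536534611827769
twist/30deg [-0.     0.002  0.506]
```

Emit:
apply_moves([
  {"dp": [-0.053,-0.08,0],"twist": [0,0,0],"hand": 0},
  {"dp": [-0.053,-0.08,0],"twist": [0,0,0],"hand": 0},
  {"dp": [0,0,0.1],"twist": [0,0,0.253],"hand": 0},
  {"dp": [0,0,0.1],"twist": [0,0,0.253],"hand": 0},
  {"dp": [0,0,0.12],"twist": [0,0,0],"hand": 0},
  {"dp": [0,0,0.12],"twist": [0,0,0],"hand": 0},
  {"dp": [0,0,0.06],"twist": [0,0,0],"hand": 0},
  {"dp": [0,0,0.06],"twist": [0,0,0],"hand": 0},
])

```text
t: 2.9
tcp_pos: [457.6, -92.6, 50.1]
tcp_rot: [0.994, -0.107, 0.001, -0.014]
force: [-0.1, 0.1, 0.2]
opening: -0.0
finger_force: 0.0
```

```bash
python3 - <<'E'
from h import *
plan([464,-64,14],-15)
E
```

```text
pos [457.6 -92.6  50.1] d [  0.2 -28.2  36.9] dp [ 0.    -0.056  0.074] minrows 0.7436200925701203
twist/30deg [-0.055  0.004  0.089]
```

Emit:
apply_moves([
  {"dp": [0,-0.03,0],"twist": [-0.055,0,0.089],"hand": 0},
  {"dp": [0,-0.03,0],"twist": [0,0,0],"hand": 0},
  {"dp": [0,0,0],"twist": [0,0,0],"hand": 0},
])

```text
t: 3.28
tcp_pos: [459.1, -95.0, 53.7]
tcp_rot: [0.994, -0.11, 0.002, -0.013]
force: [0.5, 0.2, 0.1]
opening: -0.0
finger_force: 0.0
```

```bash
python3 - <<'E'
from h import *
plan([464,-64,14],-15)
im,d=grab('wrist')
f=np.load('wrist.npz');save(im,'w2.png',s=1.4)
E
```

```text
pos [459.1 -95.   53.7] d [ -2.  -30.3  40.6] dp [-0.004 -0.061  0.081] minrows 0.8102703230592736
twist/30deg [-0.051 -0.002  0.079]
```

View pics/w2.png

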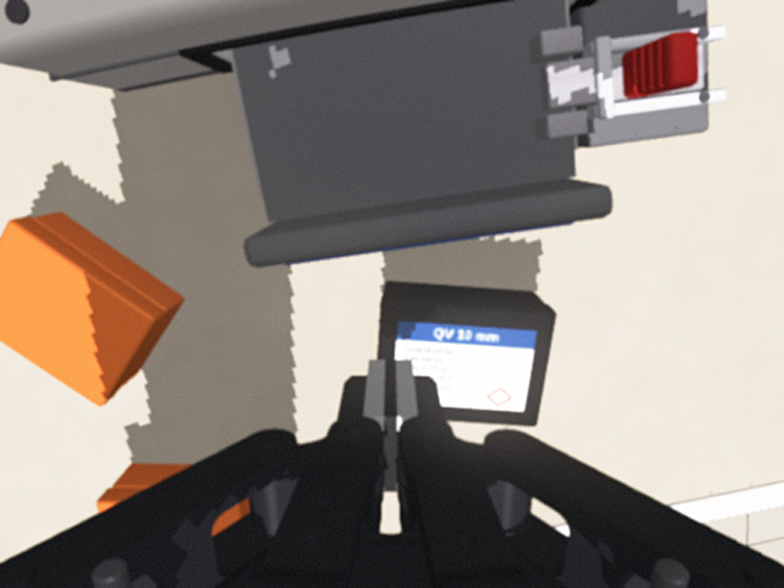

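The wrist view shows the box under the fingers at (465,355), nothing touched, but the arm stayed at y=-95. I'll check the joints.

```bash
python3 - <<'E'
from h import *
s=arm.state();print(s['qpos'].round(3),s['effort'].round(1),s['force'],s['joint_velocities'].round(3));print([a for a in dir(arm) if a[0]!='_'])
E
```

```text
[-0.221  0.34  -0.364  0.865  0.026  3.141] [ -0.  -36.6  20.    0.    0.1  -0. ] [ 0.26040241  1.16564175 -0.27536532] [-0.     0.002 -0.009 -0.002 -0.003  0.   ]
['IKError', 'get_calibration', 'grasp_offset', 'read_camera', 'sign_off', 'state']
```

Joint 6 is at its limit, so I'll use yaw -5° and let the box swing flat against the finger.

```bash
python3 - <<'E'
from h import *
plan([453,-58,54],-5)
E
```

```text
pos [458.9 -95.   53.6] d [-13.8 -34.8   0.5] dp [-0.028 -0.07   0.001] minrows 0.5998502158338884
twist/30deg [-0.05  -0.006 -0.254]
```

Emit:
apply_moves([
  {"dp": [0,0,0],"twist": [-0.05,-0.006,-0.254],"hand": 0},
  {"dp": [0,0,0],"twist": [0,0,0],"hand": 0},
])

```text
t: 3.58
tcp_pos: [458.3, -94.6, 53.0]
tcp_rot: [0.999, -0.044, -0.001, -0.0]
force: [-0.6, 0.5, 0.8]
opening: 0.1
finger_force: 0.0
```

```bash
python3 - <<'E'
from h import *
plan([453,-58,54],-5)
E
```

```text
pos [458.3 -94.6  53. ] d [ -8.5 -36.   -1. ] dp [-0.017 -0.072 -0.002] minrows 0.5924912348982916
twist/30deg [-0.001  0.002 -0.002]
```

Emit:
apply_moves([
  {"dp": [-0.009,-0.036,0],"twist": [0,0,0],"hand": 0},
  {"dp": [-0.008,-0.036,0],"twist": [0,0,0],"hand": 0},
  {"dp": [0,0,0.04],"twist": [0,0,0],"hand": 0},
  {"dp": [0,0,0.038],"twist": [0,0,0],"hand": 0},
  {"dp": [0,0,0],"twist": [0,0,0],"hand": 0},
])

```text
t: 4.2
tcp_pos: [451.0, -58.0, 12.5]
tcp_rot: [0.999, -0.045, -0.003, -0.0]
force: [-0.1, -0.7, 0.6]
opening: 0.1
finger_force: 0.0
```

```bash
python3 - <<'E'
from h import *
plan([443,-210,14],-5)
E
```

```text
pos [451.  -58.   12.5] d [  5.6 152.1  -1.7] dp [ 0.011  0.304 -0.003] minrows 2.4348445157902403
twist/30deg [-0.001  0.01  -0.004]
```

Emit:
apply_moves([
  {"dp": [0,0.02,0],"twist": [0,0,0],"hand": 0},
  {"dp": [0.001,0.02,0],"twist": [0,0,0],"hand": 0},
  {"dp": [0.001,0.02,0],"twist": [0,0,0],"hand": 0},
  {"dp": [0.001,0.02,0],"twist": [0,0,0],"hand": 0},
  {"dp": [0.001,0.02,0],"twist": [0,0,0],"hand": 0},
  {"dp": [0.001,0.02,0],"twist": [0,0,0],"hand": 0},
  {"dp": [0.001,0.02,0],"twist": [0,0,0],"hand": 0},
  {"dp": [0.001,0.02,0],"twist": [0,0,0],"hand": 0},
])

```text
t: 5.2
tcp_pos: [448.6, -138.8, 13.1]
tcp_rot: [0.999, -0.044, -0.001, -0.0]
force: [0.6, 2.1, 0.6]
opening: 0.1
finger_force: 0.6
```

Emit:
apply_moves([
  {"dp": [0,0.02,0],"twist": [0,0,0],"hand": 0},
  {"dp": [0,0.02,0],"twist": [0,0,0],"hand": 0},
  {"dp": [0,0.02,0],"twist": [0,0,0],"hand": 0},
  {"dp": [0,0.02,0],"twist": [0,0,0],"hand": 0},
  {"dp": [0,0.02,0],"twist": [0,0,0],"hand": 0},
  {"dp": [0,0.02,0],"twist": [0,0,0],"hand": 0},
  {"dp": [0,0.02,0],"twist": [0,0,0],"hand": 0},
  {"dp": [0,0.01,0],"twist": [0,0,0],"hand": 0},
])

```text
t: 6.2
tcp_pos: [441.9, -213.7, 13.0]
tcp_rot: [0.999, -0.044, -0.001, -0.0]
force: [0.8, 1.4, 0.6]
opening: 0.0
finger_force: 0.5
```

Emit:
apply_moves([
  {"dp": [0,0,0],"twist": [0,0,0],"hand": 0},
  {"dp": [0,-0.02,0],"twist": [0,0,0],"hand": 0},
  {"dp": [0,-0.02,-0.03],"twist": [0,0,0],"hand": 0},
  {"dp": [0,0,-0.06],"twist": [0,0,0],"hand": 0},
  {"dp": [0,0,-0.06],"twist": [0,0,0],"hand": 0},
  {"dp": [0,0,-0.04],"twist": [0,0,0],"hand": 0},
  {"dp": [0,0,0],"twist": [0,0,0],"hand": 0},
])

```text
t: 7.08
tcp_pos: [445.8, -192.9, 110.6]
tcp_rot: [0.999, -0.043, 0.001, 0.001]
force: [0.2, -0.1, 1.0]
opening: 0.0
finger_force: 0.0
```

```bash
python3 - <<'E'
from h import *
im,d=grab('wrist');save(im,'w3.png',s=1.4)
plan([537,-165,120],-4)
E
```

```text
pos [ 444.8 -192.6  109.2] d [ 89.5 -35.5 -10.9] dp [ 0.179 -0.071 -0.022] minrows 1.549901566363807
twist/30deg [ 0.001  0.001 -0.033]
```

View pics/w3.png

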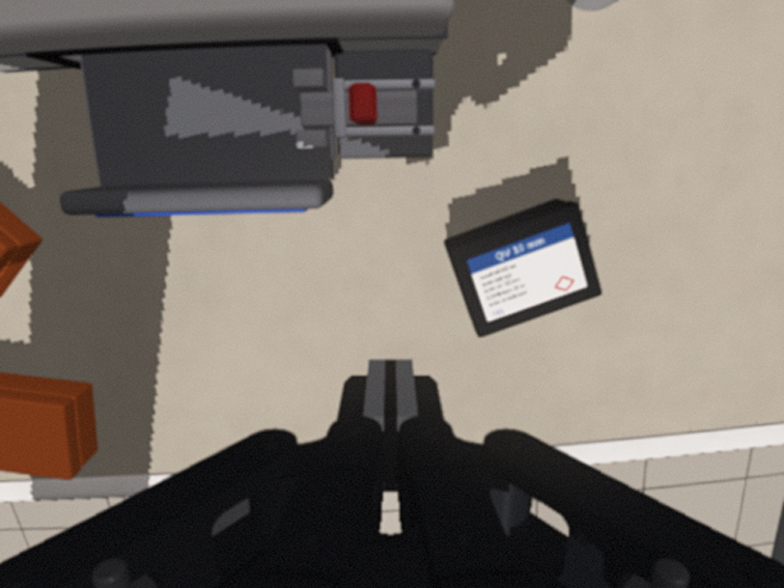

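```bash
python3 - <<'E'
from h import *
P=lambda u,v,z=None: pt('wrist',u/1.4,v/1.4,z).round(1)
f=np.load('wrist.npz');im=f['im'].astype(int);sub=[(u,v) for v in range(50,95) for u in range(240,275) if im[v,u,0]>im[v,u,1]+50]
Q=np.array([pt('wrist',u,v) for u,v in sub]);T=Q[(Q[:,2]>57)&(Q[:,2]<63)];print(len(T),T.min(0),T.max(0),T.mean(0))
b=P(525,275,30);print('box',b)
print('lip',P(75,200,54),P(325,186,54),P(200,195))
fr=[P(a,c,72) for a,c in[(10,63),(440,34)]];print(fr)
O=np.array([637,-127]);d=b[:2]-O;print('box reader y',d@[0.0698,0.9976])
print('bolt inner',P(300,108),P(315,77), 'carriage',P(340,100))
E
```

```text
449 [ 529.0717508  -195.51836198   57.05366045] [ 541.98924311 -185.84730332   61.12296439] [ 535.37797066 -190.92610397   59.82676273]
box [ 455.7 -258.2   30. ]
lip [510.1 -69.7  54. ] [ 505.7 -173.    54. ] [ 506.9 -122.4   54.3]
[array([560.7, -68.6,  72. ]), array([ 553.8, -220. ,   72. ])]
box reader y -143.53986
bolt inner [ 538.8 -161.7   22.1] [ 549.3 -171.5   34.7] carriage [ 539.2 -180.9   35.4]
```

The box is now at reader y = -143 and clear. The tab is at (536,-191), with its inner face at y of about -186. Next I'll go to the bolt.

Emit:
apply_moves([
  {"dp": [0.06,-0.025,0],"twist": [0,0,-0.033],"hand": 0},
  {"dp": [0.06,-0.025,0],"twist": [0,0,0],"hand": 0},
  {"dp": [0.06,-0.025,0],"twist": [0,0,0],"hand": 0},
  {"dp": [0,0,0],"twist": [0,0,0],"hand": 0},
])

```text
t: 7.62
tcp_pos: [537.7, -161.2, 106.4]
tcp_rot: [0.999, -0.034, -0.002, -0.001]
force: [-0.9, 1.1, -0.4]
opening: 0.1
finger_force: 0.0
```

```bash
python3 - <<'E'
from h import *
plan([538,-158,44],-4)
E
```

```text
pos [ 537.7 -161.2  106.4] d [ 0.3 -3.2 62.4] dp [ 0.001 -0.006  0.125] minrows 0.9994162099017023
twist/30deg [-0.002  0.008  0.003]
```

Emit:
apply_moves([
  {"dp": [0,-0.006,0.05],"twist": [0,0,0],"hand": 0},
  {"dp": [0,0,0.045],"twist": [0,0,0],"hand": 0},
  {"dp": [0,0,0.03],"twist": [0,0,0],"hand": 0},
  {"dp": [0,0,0],"twist": [0,0,0],"hand": 0},
])

```text
t: 8.12
tcp_pos: [534.8, -159.2, 43.7]
tcp_rot: [0.999, -0.036, -0.003, -0.001]
force: [-0.4, -0.8, 0.2]
opening: 0.1
finger_force: 0.0
```

Emit:
apply_moves([
  {"dp": [0,0.012,0],"twist": [0,0,0],"hand": 0},
  {"dp": [0,0.012,0],"twist": [0,0,0],"hand": 0},
  {"dp": [0,0.012,0],"twist": [0,0,0],"hand": 0},
  {"dp": [0,0.012,0],"twist": [0,0,0],"hand": 0},
])

```text
t: 8.62
tcp_pos: [535.6, -183.9, 46.0]
tcp_rot: [0.999, -0.035, -0.001, -0.0]
force: [1.2, 2.0, 0.5]
opening: 0.1
finger_force: 0.8
```

Emit:
apply_moves([
  {"dp": [0,0.01,0.003],"twist": [0,0,0],"hand": 0},
  {"dp": [0,0.008,0],"twist": [0,0,0],"hand": 0},
  {"dp": [0,0.004,0],"twist": [0,0,0],"hand": 0},
])

```text
t: 9.0
tcp_pos: [535.0, -189.1, 44.2]
tcp_rot: [0.999, -0.034, -0.001, -0.006]
force: [1.7, 18.5, 6.1]
opening: 0.1
finger_force: 9.5
```

Emit:
apply_moves([
  {"dp": [0,0.006,0],"twist": [0,0,0],"hand": 0},
  {"dp": [0,0,0],"twist": [0,0,0],"hand": 0},
])

```text
t: 9.25
tcp_pos: [535.0, -189.3, 44.2]
tcp_rot: [0.999, -0.033, -0.001, -0.008]
force: [1.9, 22.0, 8.2]
opening: -0.0
finger_force: 11.5
```

Emit:
apply_moves([
  {"dp": [0,-0.03,0],"twist": [0,0,0],"hand": 0},
  {"dp": [0,-0.02,-0.04],"twist": [0,0,0],"hand": 0},
  {"dp": [0,-0.02,-0.06],"twist": [0,0,0],"hand": 0},
  {"dp": [-0.04,0,-0.06],"twist": [0,0,0],"hand": 0},
  {"dp": [-0.02,0,-0.0],"twist": [0,0,0],"hand": 0},
  {"dp": [0,0,0],"twist": [0,0,0],"hand": 0},
])

```text
t: 10.0
tcp_pos: [505.6, -160.7, 123.2]
tcp_rot: [0.999, -0.036, -0.002, -0.0]
force: [0.4, -0.2, -0.2]
opening: 0.1
finger_force: 0.0
```

```bash
python3 - <<'E'
from h import *
im0,d=grab('wrist')
f=np.load('wrist.npz');im=im0.astype(int)
m=(im[:,:,0]>im[:,:,1]+60)&(im[:,:,0]>im[:,:,2]+60);m[:, :200]=0
Q=np.array([pt('wrist',u,v) for v,u in np.argwhere(m) if 1<v<418 and 1<u<558]);T=Q[(Q[:,2]>56)&(Q[:,2]<64)&(abs(Q[:,1]+195)<30)];print(len(T),T.min(0),T.max(0),T.mean(0))
save(im0,'w4.png',s=1.4)
plan([525,-122,110],-4)
E
```

```text
312 [ 528.61261051 -210.97844058   56.04004757] [ 541.82095538 -201.78560975   61.05171853] [ 535.57121393 -206.38246707   59.60539854]
pos [ 505.9 -160.6  122.9] d [ 16.3 -39.9  12.8] dp [ 0.033 -0.08   0.026] minrows 0.719881242611086
twist/30deg [-0.001  0.009 -0.003]
```

View pics/w4.png

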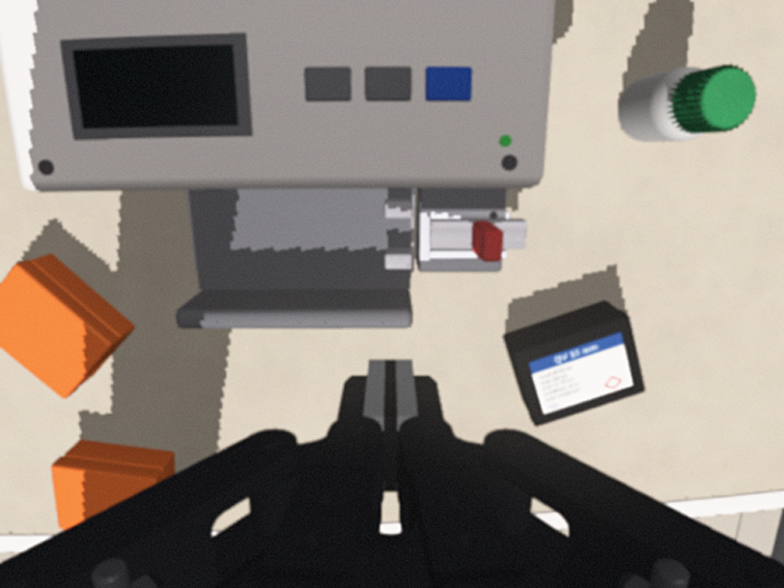

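The tab moved from y=-191 to -206 (px (487,240)), so the bolt is drawn by about 16 mm. Now I'll hook the lip.

Emit:
apply_moves([
  {"dp": [0.03,-0.04,0],"twist": [0,0,0],"hand": 0},
  {"dp": [0.033,-0.04,0],"twist": [0,0,0],"hand": 0},
  {"dp": [0,0,0.06],"twist": [0,0,0],"hand": 0},
  {"dp": [0,0,0],"twist": [0,0,0],"hand": 0},
])

```text
t: 10.55
tcp_pos: [538.5, -122.1, 90.2]
tcp_rot: [0.999, -0.035, -0.005, -0.001]
force: [-0.2, -0.1, -0.3]
opening: 0.1
finger_force: 0.0
```

```bash
python3 - <<'E'
from h import *
plan([540,-120,32],-4)
E
```

```text
pos [ 538.5 -122.1   90.2] d [ 2.  -2.1 58.2] dp [ 0.004 -0.004  0.116] minrows 0.932673415728885
twist/30deg [-0.002  0.02  -0.001]
```

Emit:
apply_moves([
  {"dp": [0.002,-0.004,0.045],"twist": [0,0.02,0],"hand": 0},
  {"dp": [0,0,0.045],"twist": [0,0,0],"hand": 0},
  {"dp": [0,0,0.025],"twist": [0,0,0],"hand": 0},
  {"dp": [0,0,0],"twist": [0,0,0],"hand": 0},
])

```text
t: 11.05
tcp_pos: [541.5, -120.9, 35.6]
tcp_rot: [0.999, -0.036, 0.003, -0.0]
force: [0.3, 0.8, 1.0]
opening: -0.3
finger_force: 0.0
```

Emit:
apply_moves([
  {"dp": [-0.01,0,0],"twist": [0,0,0],"hand": 0},
  {"dp": [-0.01,0,0],"twist": [0,0,0],"hand": 0},
  {"dp": [-0.01,0,0],"twist": [0,0,0],"hand": 0},
  {"dp": [-0.01,0,0],"twist": [0,0,0],"hand": 0},
  {"dp": [-0.01,0,0],"twist": [0,0,0],"hand": 0},
  {"dp": [-0.01,0,0],"twist": [0,0,0],"hand": 0},
])

```text
t: 11.8
tcp_pos: [513.0, -118.8, 36.6]
tcp_rot: [0.999, -0.035, 0.005, 0.0]
force: [2.9, 0.3, 0.4]
opening: -0.1
finger_force: 1.1
```

Emit:
apply_moves([
  {"dp": [-0.012,0,0.002],"twist": [0,0,0],"hand": 0},
  {"dp": [-0.014,0,0.002],"twist": [0,0,0],"hand": 0},
  {"dp": [-0.014,0,0],"twist": [0,0,0],"hand": 0},
  {"dp": [-0.014,0,0],"twist": [0,0,0],"hand": 0},
  {"dp": [-0.014,0,0],"twist": [0,0,0],"hand": 0},
  {"dp": [-0.014,0,0],"twist": [0,0,0],"hand": 0},
  {"dp": [-0.014,0,0],"twist": [0,0,0],"hand": 0},
  {"dp": [-0.014,0,0],"twist": [0,0,0],"hand": 0},
])

```text
t: 12.8
tcp_pos: [457.0, -114.8, 33.7]
tcp_rot: [0.999, -0.035, 0.004, -0.0]
force: [2.5, -1.6, 1.8]
opening: -0.1
finger_force: 1.2
```

Emit:
apply_moves([
  {"dp": [-0.012,0,0],"twist": [0,0,0],"hand": 0},
  {"dp": [-0.01,0,0],"twist": [0,0,0],"hand": 0},
  {"dp": [-0.008,0,0],"twist": [0,0,0],"hand": 0},
  {"dp": [-0.006,0,0],"twist": [0,0,0],"hand": 0},
  {"dp": [0,0,0],"twist": [0,0,0],"hand": 0},
])

```text
t: 13.42
tcp_pos: [438.8, -113.4, 33.4]
tcp_rot: [0.999, -0.035, 0.003, -0.0]
force: [0.7, -0.2, 1.3]
opening: 0.1
finger_force: 0.4
```

Emit:
apply_moves([
  {"dp": [-0.008,0,0],"twist": [0,0,0],"hand": 0},
  {"dp": [-0.006,0,0],"twist": [0,0,0],"hand": 0},
  {"dp": [0,0,0],"twist": [0,0,0],"hand": 0},
])

```text
t: 13.8
tcp_pos: [432.3, -112.9, 33.4]
tcp_rot: [0.999, -0.035, 0.004, -0.0]
force: [2.5, -0.2, -1.1]
opening: -0.0
finger_force: 1.0
```

Emit:
apply_moves([
  {"dp": [-0.006,0,0],"twist": [0,0,0],"hand": 0},
  {"dp": [-0.006,0,0],"twist": [0,0,0],"hand": 0},
  {"dp": [0,0,0],"twist": [0,0,0],"hand": 0},
])

```text
t: 14.18
tcp_pos: [432.3, -113.1, 34.4]
tcp_rot: [0.999, -0.035, 0.009, -0.0]
force: [13.8, 0.2, -9.0]
opening: 0.1
finger_force: 6.6
```

The drawer has reached its stop: the force rose to 14 N with no further motion. I'll back the finger off the lip, lift, and check.

Emit:
apply_moves([
  {"dp": [0.016,0,0],"twist": [0,0,0],"hand": 0},
  {"dp": [0.01,0,0],"twist": [0,0,0],"hand": 0},
  {"dp": [0,0,-0.05],"twist": [0,0,0],"hand": 0},
  {"dp": [0,0,-0.08],"twist": [0,0,0],"hand": 0},
  {"dp": [0,0,-0.1],"twist": [0,0,0],"hand": 0},
  {"dp": [0,0,-0.1],"twist": [0,0,0],"hand": 0},
  {"dp": [0,0,0],"twist": [0,0,0],"hand": 0},
])

```text
t: 15.05
tcp_pos: [440.3, -114.1, 202.5]
tcp_rot: [0.999, -0.035, 0.007, 0.001]
force: [-0.3, -0.6, 0.2]
opening: 0.0
finger_force: 0.0
```

```bash
python3 - <<'E'
from h import *
im,d=grab('wrist');save(im,'w5.png',s=1.4);print(arm.state()['force'])
E
```

```text
[-0.52680583 -0.05873745 -0.77620924]
```

View pics/w5.png

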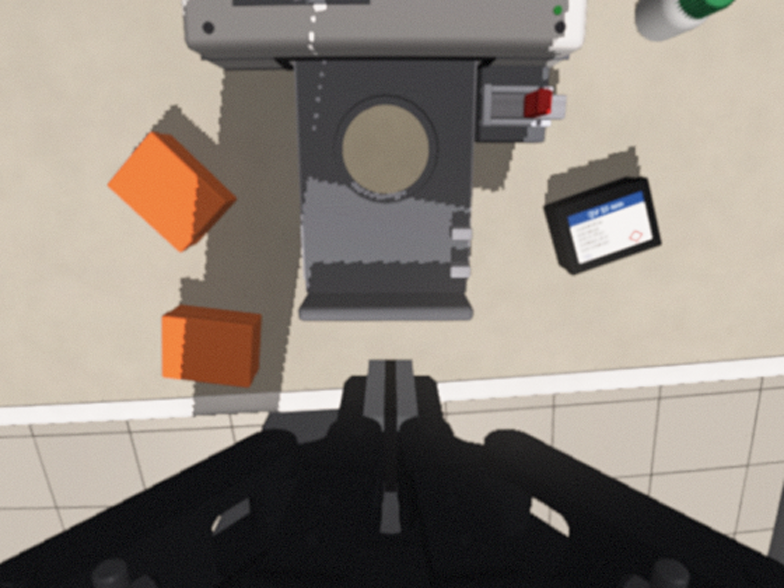

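The drawer is out, the dish lies in its seat at (386,150), and the box stands clear at (605,230). A quick numeric check comes before handing in.

```bash
python3 - <<'E'
from h import *
P=lambda u,v,z=None: pt('wrist',u/1.4,v/1.4,z).round(1)
O=np.array([637,-127]);X=np.array([.9976,-.0698]);Y=np.array([.0698,.9976])
for n,p in dict(lip=P(386,313,54),dish=P(386,150),seatL=P(336,148),seatR=P(437,148),dishL=P(341,150),dishR=P(431,150),dT=P(386,103),dB=P(386,196),box=P(608,233,30)).items(): print(n,p,((p[:2]-O)@X).round(1),((p[:2]-O)@Y).round(1))
E
```

```text
lip [ 416.5 -110.9   54. ] -221.1 0.7
dish [ 514.2 -117.9   23.5] -123.1 0.5
seatL [517.9 -85.9  17. ] -121.7 32.7
seatR [ 513.3 -150.4   19.4] -121.8 -32.0
dishL [516.4 -89.   17.3] -123.0 29.5
dishR [ 512.3 -146.7   16.7] -123.0 -28.4
dT [ 543.  -119.9   16.7] -94.3 0.5
dB [ 485.1 -115.7   16.7] -152.3 0.7
box [ 452.9 -258.4   30. ] -174.5 -143.9
```

```bash
python3 -c "
from bench import arm
print(arm.sign_off())"
```

```text
the job is handed in; nothing more can be done
None
```

I handed the job in: the black box was slid clear to the right, the bolt is drawn, the drawer is out at its stop, and the dish is still lying in its seat; the official verdict was not shown to me.

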